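# Timer through the spring flap

## Robot

A 6-joint arm with a two-finger parallel gripper is mounted at the origin on a cart in front of the work surface, level with it; the furniture and walls round the work are solid. World frame = base frame: x ahead of the robot, y to its left, z up, the work surface at z = 0. Lengths are in m, angles in rad, forces in N, time in s.
With the tool pointing down it reaches from about 0.375 to 0.9 m from the base axis. Payload 3.1 kg.
Tool frame: the origin (TCP) lies on the centre line of the jaws, within the pads' length; the fingertips stand 17 mm ahead of it and the grasp point (between the pads) lies 2 mm behind it; x points along the fingers, y is the direction in which the jaws open and shut, and the axes are right-handed (so a half turn about x gives the same grasp; the last joint's range is limited). The gripper opens to 85 mm and grips with 20 to 120 N. Pads are 22 mm wide; open, the fingers measure 114 mm over their backs; the gripper's body (76 mm by 85 mm) begins 54 mm behind the grasp point. The pads swing forward as they close: fully open they stand 13 mm farther back than shut.
Start: joints at [1, 0.527, 1.433, -0, 1.181, -0.178], TCP at [0.239, 0.577, 0.248] pointing down, gripper open.
Joint ranges: [-3.08, 3.08], [-0.75, 2.2], [0.22, 2.44], [-1.43, 4.57], [0, 2.65], [-2.85, 2.85]. Speed limits (rad/s): [2.79, 2.79, 3.14, 3.14, 3.14, 3.14].

## Interface

Orientations are given as a unit quaternion [x, y, z, w].
In Python, from station import sensors, imaging, order, finder gives the robot as it stands.
- The arm moves only by the tool apply_moves, never from a script. Its argument "moves" is a list of rows, each an object of numbers: "x", "y", "z": the shift along the tool's x, y, z in m; "ax", "ay", "az": the turn, a rotation vector about the tool's x, y, z in degrees. A call has 1 to 10 rows; each row shifts and turns the pose as measured when the row begins, along the tool's axes as they then stand; what a row does not reach is not made up. A row lasts 1/12 s, in which the tool goes at most 41.7 mm and 7.16 degrees, less where a joint would pass 70% of its speed; a pose out of reach is approached as far as the arm can. A call is refused whole if a number of a shift passes 0.0417 or a number of a turn 7.16, either way. A call with a gripper value outside its range is refused whole. "fingers" is the closure, from -1 (fully open) to 1 (shut), so that 0 is half open, set as the call begins (left out, the last holds). The fingers move at their own pace and stop on an object; "squeeze" is the grip in N (left out, the last holds). Time passes only in rows, so rows that do not move let the fingers close. It gives the time, the measured TCP pose, the force and the opening at its end, in the units of the state.
- sensors.sense(): the state, without advancing time (a new reading comes with each control period).
- imaging.snapshot(name): name is "scene" or "top"; returns the picture (420x560x3 uint8, red, green, blue); there is no depth.
- imaging.camera_info(name): a dict with "intrinsics" (3x3 intrinsics, pixels), "k1" (the pictures are not rectified: a ray, as slopes to the right and down, at radius r is drawn at 1 + k1 r^2 times it, then the intrinsics apply), "world_from_camera" (4x4, takes a point from camera to world coordinates). Camera axes: x right, y down, z forward; pixel columns grow to the right and rows downward; lengths in m; the calibration is good to about 2 mm. A picture is of the moment at which its call begins. camera_info takes no time and is no camera call.
- order.sign_off(): hands the job in, once; it reports no verdict.
Trained networks look in the newest picture that a camera, given by its name, has taken for a name from the list of things; names that differ only in an ending like _2 or _b are one class to them, and where a whole thing is asked for, a point or a joint stands for the part that bears it (a point fixed in the world has none). Each returns a list of dicts, best first, with "p" (0 to 1); they miss things now and then, are a little off and sometimes report something else, mostly with a low value. They report only what shows in the picture. A call takes as long as a camera call. They do not tell look-alikes from the thing itself.
- finder.recognise(thing, camera): "at" ([x, y, z] in m, in world coordinates, good to about 4 mm: the middle of the surface that is visible of it).
- finder.cut_out(thing, camera): "pixels" (420x560 bool, what is visible of it).
- finder.mark_of(thing, camera): "at" ([x, y, z] in m, in world coordinates, good to about 4 mm: a listed point, or the origin of a listed thing).
The state is a dict: "t": time; "q": joint angles; "qd": joint speeds; "tau": joint torques, N m; "tcp_pos": TCP position; "tool_rot": TCP orientation; "force": force on the tool from outside, world axes, zero at the start; "ft_torque": the same for the moment, N m; "finger_gap": opening from 0.0 (shut) to 1.0 (fully open).
Only numpy, scipy, OpenCV 4.12 (cv2) and the standard library are available. Lean on these libraries where they do the work, as an engineer would, in place of code of your own. Each camera call takes 0.05 s, during which the arm holds its last target. There are 200 camera calls.

## Task

Put the kitchen timer away in the return box without gripping or lifting it: push the green self-closing flap open with one finger and keep it open while the other finger pushes the timer along the deck and through the opening, so that it slides down the chute inside. The flap must not touch the timer. Then take the hand away so that the flap swings shut; leave everything else alone.

Things in the scene. Friction and masses are not known exactly. Their poses are not given: they have to be found in the camera images.
- return_box: White open-topped box fixed to the worktop, 299 x 146 mm. Origin at worktop height under the closed flap, on the lane's centre line; x = push direction (deck through flap into box), y left of it, z up. Level steel deck: top z = 80 mm, x -152 to 0, y -46 to 100. Two rails on it, 6 mm high, 5 thick, x -150 to -6, inner faces y = -36 and +36, form the 72 mm lane.
- deck_end (a point): Centre of the lane at the deck's end under the closed flap, on the deck's top; axes as the box's. Beyond it a slick steel chute falls away at 35 degrees, 70 mm down over 100 mm.
- box_inside (a point): Middle of the flat black floor at the chute's foot, 70 mm below the deck. The walls round chute and floor (inner faces y = -41 and +95, back x = 142 mm in the box frame; only from x = 0 on) reach z = 125 mm; the box is open above.
- hinge_pin (a point): Foot of the flap's upright 7 mm hinge pin, on the deck's top, at x = 0, y = +82 mm of the box; the pin reaches 58 mm above the deck. Between the lane's left rail (outer face y = +41) and the pin a finger has room beside the timer, and swings the flap wide with a short push.
- flap (a joint): Green upright flap, sprung shut. At 0 it stands in the plane x = 0 of the box from the hinge pin to its free edge at y = -30 mm (112 mm long, 4 thick, z = 84 to 129). Swings only inward, over the chute, to 1.7 rad. Spring 0.03 Nm closed, 0.1 Nm at 1.5 rad: pushed 26 mm from the pin, 1.2 N to start, then 3 to 4 N or more. Let go, it shuts by itself within about a second.
- flap_edge (a point): Middle of the flap's free vertical edge, 112 mm from the hinge axis, 106 mm above the worktop.
- timer: White square kitchen timer lying flat on the deck in the lane in front of the flap, 66 x 66 mm, body 18 mm thick (20 with its buttons), about 75 g; origin at the centre of its underside, z up, sides along the lane within 2 degrees. Its centre starts 66 to 92 mm before the flap; it tips into the chute and slides down once its centre is past the deck's end.
- tomato_a: Red tomato, 74 x 72 x 69 mm, bystander; origin at its underside.
- lemon_a: Yellow lemon, 78 x 55 x 56 mm, bystander; origin at its underside.
- spice_a: Spice jar with yellow cap, 42 mm across, 96 mm high, bystander; origin at its underside.
- mug: White mug with handle, 62 x 88 x 50 mm, bystander; origin at its underside.
Not all that is in view belongs to the job. Of the things that look like the timer, the larger one is meant.

How it is judged:
By the outcome, as a careful person would: the job done as asked, in the order asked, and still so for the second after the job is handed in, with the robot touching nothing.
It also fails if it takes over 38 s, if anything falls off the work surface, if the arm or the gripper's body presses on something with over 40 N, if the wrist force passes 120 N, or if a joint passes its speed limit or range.

## Working session

There is one attempt and no reset: what is moved stays moved. The work goes in short steps, Python scripts to look and compute and a tool call to move; the robot and the scene stay as the last step left them, time stands still between calls to the robot, and variables do not carry over. Pictures are saved under pics/ and viewed, about 8 in all and at most 12, crops included, and the job is handed in when it is done.

Besides the shell and the picture viewer there is one more tool, called in YAML: its name, and indented under it one key for each argument. apply_moves: Moves the arm, as the interface text tells. Its arguments: {"type":"object","properties":{"moves":{"type":"array","items":{"type":"object","properties":{"x":{"type":"number"},"y":{"type":"number"},"z":{"type":"number"},"ax":{"type":"number"},"ay":{"type":"number"},"az":{"type":"number"}}}},"fingers":{"type":"number"},"squeeze":{"type":"number"}},"required":["moves"]}

```bash
mkdir -p pics; cat > h.py <<'E'
import numpy as np, cv2
from station import sensors, imaging, order, finder
def px(P,cam):
    c=imaging.camera_info(cam);K=np.array(c["intrinsics"]);T=np.linalg.inv(np.array(c["world_from_camera"]))
    p=T[:3,:3]@np.array(P)+T[:3,3];s=p[:2]/p[2];s=s*(1+c["k1"]*(s@s));return K[:2,:2]@s+K[:2,2]
def ray(uv,cam,z):
    c=imaging.camera_info(cam);K=np.array(c["intrinsics"]);T=np.array(c["world_from_camera"])
    d=np.linalg.inv(K)@np.array([uv[0],uv[1],1.]);d=d[:2]/d[2];s=d.copy()
    for _ in range(20): s=d/(1+c["k1"]*(s@s))
    r=T[:3,:3]@np.array([s[0],s[1],1]);o=T[:3,3];return o+r*(z-o[2])/r[2]
E
python3 - <<'E'
from h import *
for c in("scene","top"):
    im=imaging.snapshot(c);cv2.imwrite(f"pics/{c}1.png",im[:,:,::-1])
    print(c,np.round(imaging.camera_info(c)["world_from_camera"],3).tolist())
    for n in("return_box","deck_end","box_inside","hinge_pin","flap_edge","timer"):
        print(c,n,[(np.round(d["at"],3).tolist(),round(d["p"],2),px(d["at"],c).round().tolist()) for d in finder.mark_of(n,c)][:3])
s=sensors.sense();print(s["t"],s["tcp_pos"],s["tool_rot"],s["force"],s["finger_gap"])
E
```

```text
scene [[0.697, -0.427, 0.575, 0.056], [-0.717, -0.436, 0.544, -0.327], [0.019, -0.792, -0.611, 0.642], [0.0, 0.0, 0.0, 1.0]]
scene return_box [([0.476, 0.154, -0.001], 0.8, [250.0, 264.0])]
scene deck_end [([0.476, 0.157, 0.078], 0.75, [248.0, 238.0]), ([0.718, 0.012, 0.003], 0.35, [362.0, 243.0])]
scene box_inside [([0.507, 0.037, 0.013], 0.56, [297.0, 280.0]), ([0.477, 0.155, -0.001], 0.54, [250.0, 264.0]), ([0.557, 0.162, 0.083], 0.16, [273.0, 219.0])]
scene hinge_pin [([0.56, 0.165, 0.081], 0.93, [273.0, 219.0])]
scene flap_edge [([0.447, 0.152, 0.106], 0.89, [239.0, 236.0])]
scene timer [([0.474, 0.225, 0.087], 0.76, [227.0, 221.0]), ([0.446, 0.385, -0.003], 0.56, [181.0, 225.0])]
top [[0.004, -0.99, 0.142, 0.409], [-1.0, -0.004, 0.004, 0.183], [-0.004, -0.142, -0.99, 1.266], [0.0, 0.0, 0.0, 1.0]]
top return_box [([0.479, 0.151, 0.002], 0.79, [291.0, 249.0])]
top deck_end [([0.477, 0.157, 0.08], 0.58, [289.0, 248.0])]
top box_inside [([0.512, 0.042, 0.01], 0.67, [332.0, 237.0]), ([0.448, 0.157, 0.103], 0.18, [289.0, 260.0])]
top hinge_pin [([0.558, 0.159, 0.079], 0.85, [288.0, 216.0])]
top flap_edge [([0.449, 0.154, 0.106], 0.6, [291.0, 260.0]), ([0.479, 0.155, -0.002], 0.22, [289.0, 250.0])]
top timer [([0.472, 0.222, 0.081], 0.8, [263.0, 251.0]), ([0.448, 0.393, 0.002], 0.61, [199.0, 261.0])]
0.7 [0.23920046 0.57739276 0.24833749] [ 0.13799475  0.69351265 -0.13797885  0.69351243] [-0.18539837  0.00848721 -0.45673916] 0.9942331660321764
```

View pics/scene1.png

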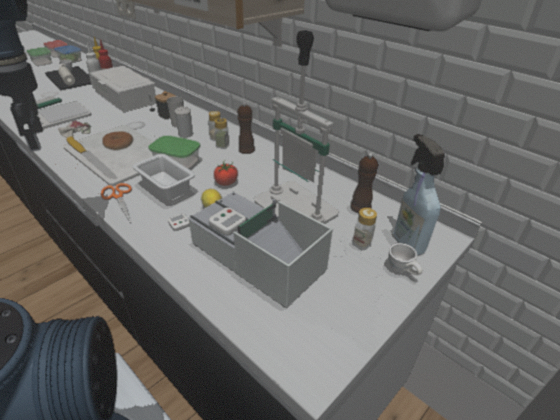

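View pics/top1.png

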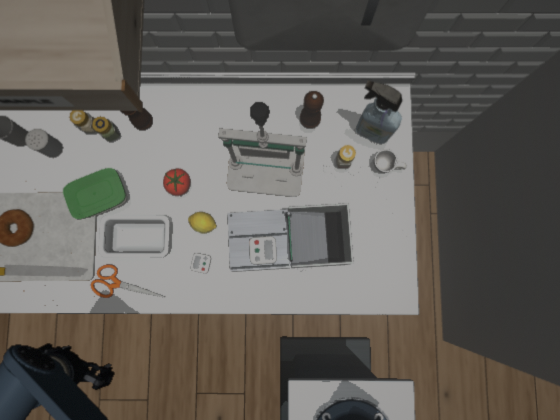

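Candidates for the timer are the unit on the deck at scene (227,219) / top (262,251) and a smaller look-alike on the worktop at scene (180,222) / top (200,263). I choose the larger one, on the deck. Next I fit the box pose and check both with an overlay.

```bash
cat > fit.py <<'E'
from h import *
from scipy.optimize import least_squares
M={"return_box":(0,0,0),"deck_end":(0,0,80),"box_inside":(121,27,10),"hinge_pin":(0,82,80),"flap_edge":(0,-30,106)}
def main():
    obs=[]
    for c in("scene","top"):
        imaging.snapshot(c)
        for r in range(2):
            for n,m in M.items():
                for d in finder.mark_of(n,c)[:1]: obs.append((np.array(m)/1e3,d["at"],n))
    f=lambda v:np.concatenate([(np.array([v[0]+np.cos(v[2])*m[0]-np.sin(v[2])*m[1],v[1]+np.sin(v[2])*m[0]+np.cos(v[2])*m[1]])-a[:2])*1e3 for m,a,_ in obs])
    s=least_squares(f,[.477,.157,-1.57],loss="soft_l1",f_scale=3);print(s.x,np.degrees(s.x[2]));print(s.fun.reshape(-1,2).round(1).tolist());np.save("box.npy",s.x)
def B(p):
    v=np.load("box.npy");c,s=np.cos(v[2]),np.sin(v[2]);p=np.array(p)/1e3
    return np.array([v[0]+c*p[0]-s*p[1],v[1]+s*p[0]+c*p[1],p[2]])
def draw(cam,name,box,k,tim=None):
    im=imaging.snapshot(cam)[:,:,::-1].copy()
    x0,y0,x1,y1=box;im=cv2.resize(im[y0:y1,x0:x1],None,fx=k,fy=k,interpolation=cv2.INTER_CUBIC)
    P=lambda p:tuple(int(t) for t in ((px(B(p),cam)-[x0-.0,y0])*k+k/2))
    L=[((-152,-46,80),(-152,100,80)),((-152,-46,80),(0,-46,80)),((-152,100,80),(0,100,80)),((0,82,138),(0,82,80)),((0,82,129),(0,-30,129)),((0,-30,84),(0,-30,129)),((142,-41,125),(142,95,125)),((0,-41,125),(142,-41,125)),((0,95,125),(142,95,125)),((-150,36,86),(-6,36,86)),((-150,-36,86),(-6,-36,86))]
    for a,b in L: cv2.line(im,P(a),P(b),(255,0,255),1)
    if tim is not None:
        cx,cy,th=tim;q=[(cx+33*(i*np.cos(th)-j*np.sin(th)),cy+33*(i*np.sin(th)+j*np.cos(th)),98) for i,j in((1,1),(1,-1),(-1,-1),(-1,1))]
        for i in range(4): cv2.line(im,P(q[i]),P(q[(i+1)%4]),(0,200,255),1)
    cv2.imwrite(f"pics/{name}.png",im)
def toolinfo():
    from scipy.spatial.transform import Rotation as R
    s=sensors.sense();v=np.load("box.npy");r=R.from_quat(s["tool_rot"]).as_matrix();c,sn=np.cos(v[2]),np.sin(v[2]);Rb=np.array([[c,sn,0],[-sn,c,0],[0,0,1]])
    p=Rb@(np.array(s["tcp_pos"])-[v[0],v[1],0])*1e3;rb=Rb@r
    print("t",s["t"],"box tcp",p.round(1),"force box",(Rb@np.array(s["force"])).round(1),"gap",round(s["finger_gap"],3),"q",np.round(s["q"],2))
    print("tool axes in box (cols):",rb.round(3).tolist(),"yaw of tool y",np.degrees(np.arctan2(rb[1,1],rb[0,1])).round(1))
    return p,rb,s
E
python3 - <<'E'
from fit import *
main()
v=np.load("box.npy")
def tobox(w): 
    c,s=np.cos(v[2]),np.sin(v[2]);d=(w-np.array([v[0],v[1],0]))*1e3;return np.array([c*d[0]+s*d[1],-s*d[0]+c*d[1],d[2]])
for c in("top","scene"):
    for d in finder.cut_out("timer",c)[:2]:
        m=d["pixels"].astype(np.uint8);n=cv2.findContours(m,0,1)[0];n=max(n,key=cv2.contourArea)
        w=np.array([tobox(ray(p[0],c,.097))[:2] for p in n],np.float32);print(c,d["p"],cv2.minAreaRect(w))
    for d in finder.mark_of("timer",c): print(tobox(np.array(d["at"])).round(1),d["p"])
draw("top","t2",(180,190,380,290),4,(-66,0,0)); draw("scene","s2",(160,170,350,310),4,(-66,0,0))
toolinfo()
for p in((265,190),(235,165)): print(ray(p,"top",0).round(3))
E
```

```text
[ 0.47747912  0.15684904 -1.52594997] -87.43049318763619
[[-1.6, -2.2], [2.6, -1.4], [1.4, 1.1], [1.7, -1.9], [-0.1, -0.1], [-1.6, -2.2], [2.6, -1.4], [1.4, 1.1], [1.7, -1.9], [-0.1, -0.1], [-1.2, 0.9], [-0.5, 2.2], [0.1, 0.3], [0.9, -0.4], [-4.3, 1.1], [-1.2, 0.9], [-0.5, 2.2], [0.1, 0.3], [0.9, -0.4], [-4.3, 1.1]]
top 0.55 ((-218.31625366210938, -26.247085571289062), (45.26079559326172, 46.37382125854492), 74.63333129882812)
[-234.   -22.7    1.2] 0.9
[-66.3  -4.4  80.5] 0.86
scene 0.83 ((-135.68174743652344, -82.24128723144531), (42.45812225341797, 50.44095993041992), 72.67340850830078)
scene 0.81 ((-63.17427444458008, -7.910137176513672), (78.56458282470703, 74.65213775634766), 2.5948596000671387)
[-65.5   0.2  87.8] 0.85
[-230.3  -23.7   -2.3] 0.49
t 2.1 box tcp [-430.8 -219.2  248.3] force box [-0.6 -0.2 -0.4] gap 0.999 q [ 1.    0.53  1.43 -0.    1.18 -0.18]
tool axes in box (cols): [[0.0, -0.906, 0.424], [0.0, 0.424, 0.906], [-1.0, 0.0, 0.0]] yaw of tool y 154.9
[0.639 0.22  0.   ]
[0.707 0.302 0.   ]
```

View pics/t2.png

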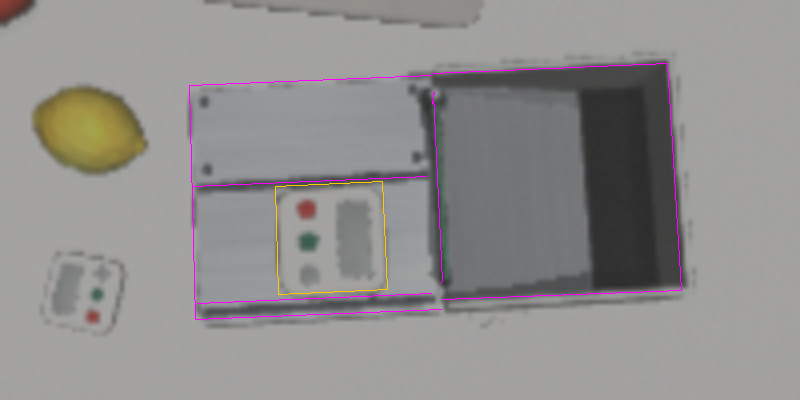

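View pics/s2.png

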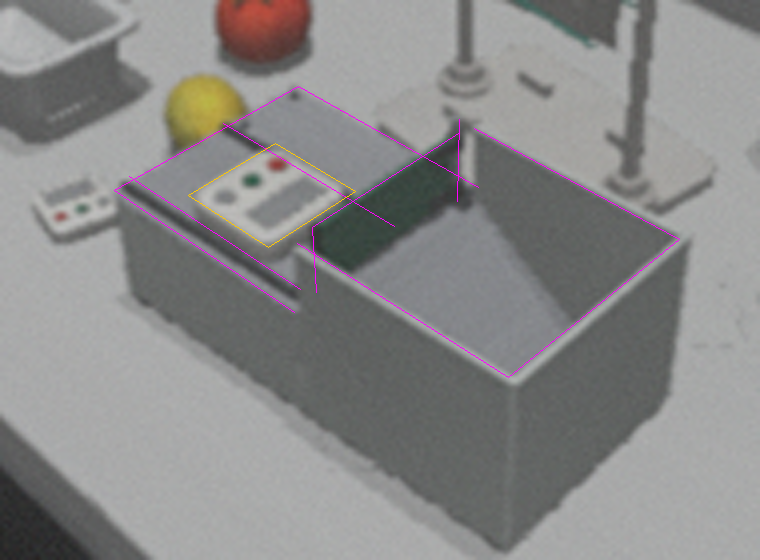

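The overlay matches the box to about 2 mm. The timer is at about (-66, -1) in the box frame, and the choice of the larger unit is confirmed. First I turn the tool so that the fingers straddle diagonally.

apply_moves:
  moves:
    - {"ax": -6.5}
    - {"ax": -6.5}
    - {"ax": -6.5}
    - {"ax": -6.5}
    - {"ax": -6.5}
    - {"ax": -6.5}
    - {"ax": -6.5}
    - {"ax": -6.5}
    - {"ax": -6.5}
  fingers: -1

```text
schema error: expected keys x, y, z, ax, ay, az
```

```bash
cat >> fit.py <<'E'
def plan(x,y,z,yaw=213):
    p,rb,s=toolinfo();d=rb.T@(np.array([x,y,z])-p);print("tool shift mm",d.round(1),"tilt/yaw err: ax",round((np.degrees(np.arctan2(rb[1,1],rb[0,1]))-yaw+180)%360-180,1))
E
python3 -c "
from fit import *
plan(-80,28,248)"
```

```text
t 2.1 box tcp [-430.8 -219.2  248.3] force box [-0.6 -0.2 -0.4] gap 0.999 q [ 1.    0.53  1.43 -0.    1.18 -0.18]
tool axes in box (cols): [[0.0, -0.906, 0.424], [0.0, 0.424, 0.906], [-1.0, 0.0, 0.0]] yaw of tool y 154.9
tool shift mm [ 3.000e-01 -2.130e+02  3.726e+02] tilt/yaw err: ax -58.1
```

apply_moves:
  moves:
    - {"x": 0,"y": 0,"z": 0,"ax": -6.5,"ay": 0,"az": 0}
    - {"x": 0,"y": 0,"z": 0,"ax": -6.5,"ay": 0,"az": 0}
    - {"x": 0,"y": 0,"z": 0,"ax": -6.5,"ay": 0,"az": 0}
    - {"x": 0,"y": 0,"z": 0,"ax": -6.5,"ay": 0,"az": 0}
    - {"x": 0,"y": 0,"z": 0,"ax": -6.5,"ay": 0,"az": 0}
    - {"x": 0,"y": 0,"z": 0,"ax": -6.5,"ay": 0,"az": 0}
    - {"x": 0,"y": 0,"z": 0,"ax": -6.5,"ay": 0,"az": 0}
    - {"x": 0,"y": 0,"z": 0,"ax": -6.5,"ay": 0,"az": 0}
    - {"x": 0,"y": 0,"z": 0,"ax": -6.5,"ay": 0,"az": 0}
  fingers: -1

```text
t: 2.85
tcp_pos: [0.2392, 0.5774, 0.2483]
tool_rot: [-0.235, 0.667, 0.235, 0.667]
force: [-0.8, -0.4, 1.3]
finger_gap: 1.001
```

```bash
python3 -c "
from fit import *
plan(-80,28,248)"
```

```text
t 2.85 box tcp [-430.8 -219.2  248.3] force box [ 0.3 -0.8  1.3] gap 1.001 q [ 1.    0.53  1.43  0.    1.18 -1.25]
tool axes in box (cols): [[0.0, -0.807, -0.59], [-0.0, -0.59, 0.807], [-1.0, 0.0, -0.0]] yaw of tool y -143.8
tool shift mm [ 3.000e-01 -4.291e+02 -7.700e+00] tilt/yaw err: ax 3.2
```

apply_moves:
  moves:
    - {"x": 0,"y": -0.04,"z": 0,"ax": 3.2,"ay": 0,"az": 0}
    - {"x": 0,"y": -0.04,"z": 0,"ax": 0,"ay": 0,"az": 0}
    - {"x": 0,"y": -0.04,"z": 0,"ax": 0,"ay": 0,"az": 0}
    - {"x": 0,"y": -0.04,"z": 0,"ax": 0,"ay": 0,"az": 0}
    - {"x": 0,"y": -0.04,"z": 0,"ax": 0,"ay": 0,"az": 0}
    - {"x": 0,"y": -0.04,"z": 0,"ax": 0,"ay": 0,"az": 0}
    - {"x": 0,"y": -0.04,"z": 0,"ax": 0,"ay": 0,"az": 0}
    - {"x": 0,"y": -0.04,"z": 0,"ax": 0,"ay": 0,"az": 0}
    - {"x": 0,"y": -0.04,"z": 0,"ax": 0,"ay": 0,"az": 0}
    - {"x": 0,"y": -0.03,"z": 0,"ax": 0,"ay": 0,"az": 0}

```text
t: 3.68
tcp_pos: [0.4755, 0.2581, 0.2483]
tool_rot: [-0.22, 0.669, 0.224, 0.674]
force: [0.1, 0.3, 0.1]
finger_gap: 0.999
```

```bash
python3 -c "
from fit import *
plan(-80,28,150)"
```

```text
t 3.6833 box tcp [-101.3    2.6  248.3] force box [-0.3  0.1  0.1] gap 0.999 q [ 0.29  0.41  1.65  0.01  1.07 -1.93]
tool axes in box (cols): [[-0.008, -0.829, -0.559], [0.005, -0.559, 0.829], [-1.0, 0.003, 0.009]] yaw of tool y -146.0
tool shift mm [ 98.2 -32.2   8.3] tilt/yaw err: ax 1.0
```

apply_moves:
  moves:
    - {"x": 0,"y": -0.032,"z": 0.008,"ax": 1.0,"ay": 0,"az": 0}
    - {"x": 0.03,"y": 0,"z": 0,"ax": 0,"ay": 0,"az": 0}
    - {"x": 0.03,"y": 0,"z": 0,"ax": 0,"ay": 0,"az": 0}
    - {"x": 0.03,"y": 0,"z": 0,"ax": 0,"ay": 0,"az": 0}
    - {"x": 0.008,"y": 0,"z": 0,"ax": 0,"ay": 0,"az": 0}
    - {"x": 0,"y": 0,"z": 0,"ax": 0,"ay": 0,"az": 0}

```text
t: 4.18
tcp_pos: [0.5144, 0.229, 0.151]
tool_rot: [-0.21, 0.667, 0.212, 0.683]
force: [0.2, -0.1, 0.7]
finger_gap: 0.999
```

```bash
python3 -c "
from fit import *
plan(-80,28,110)
draw('top','t3',(180,190,380,290),4); draw('scene','s3',(160,130,350,270),4)
p,rb,s=toolinfo()
im=cv2.imread('pics/s3.png')
for f in (-1,1):
  for a in (4,17):
    q=p+rb@np.array([a,f*50,0]);u=(px(B(q),'scene')-[160,130])*4;cv2.circle(im,tuple(int(t) for t in u),3,(0,255,255) if a==4 else (0,0,255),-1)
cv2.imwrite('pics/s3.png',im)"
```

```text
t 4.1833 box tcp [-70.5  40.1 151. ] force box [0.1 0.2 0.7] gap 0.999 q [ 0.22  0.57  1.69  0.01  0.85 -1.96]
tool axes in box (cols): [[-0.008, -0.846, -0.533], [0.021, -0.533, 0.846], [-1.0, -0.004, 0.022]] yaw of tool y -147.8
tool shift mm [40.8 14.7 -6.1] tilt/yaw err: ax -0.8
t 4.2833 box tcp [-71.   40.7 152.8] force box [-0.7  1.3 -0.4] gap 1.002 q [ 0.22  0.57  1.69  0.01  0.85 -1.96]
tool axes in box (cols): [[-0.009, -0.846, -0.533], [0.024, -0.533, 0.846], [-1.0, -0.005, 0.025]] yaw of tool y -147.8
```

View pics/s3.png

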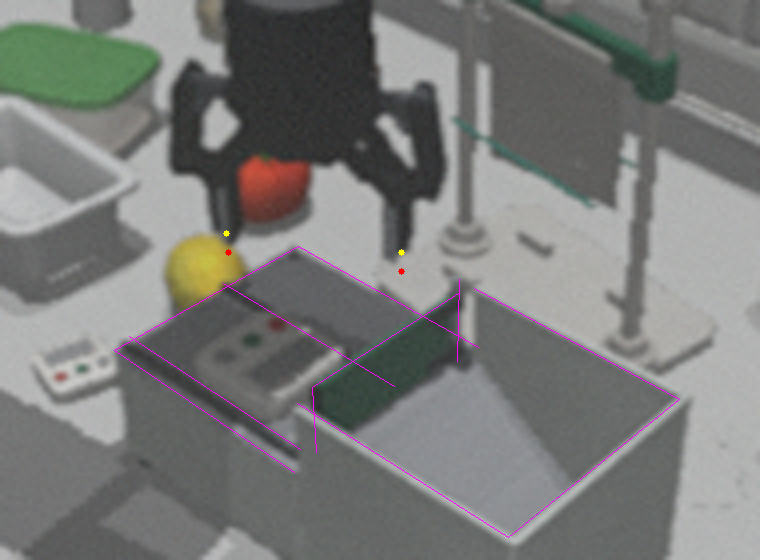

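Picture: the fingertips show at scene crop (237,242) and (398,260), so they stand only about 6 mm ahead of the TCP when open. I move sideways first, level the tool and settle, then descend.

apply_moves:
  moves:
    - {"x": 0,"y": 0.015,"z": -0.006,"ax": 0,"ay": 1.4,"az": 0}
    - {"x": 0,"y": 0,"z": 0,"ax": 0,"ay": 0,"az": 0}
    - {"x": 0,"y": 0,"z": 0,"ax": 0,"ay": 0,"az": 0}

```text
t: 4.53
tcp_pos: [0.5039, 0.24, 0.1572]
tool_rot: [-0.214, 0.671, 0.21, 0.678]
force: [0.4, 0.1, -0.0]
finger_gap: 1.005
```

```bash
python3 -c "
from fit import *
plan(-80,27,105)"
```

```text
t 4.5333 box tcp [-81.9  30.1 157.2] force box [-0.1  0.4 -0. ] gap 1.005 q [ 0.25  0.56  1.69 -0.01  0.88 -1.93]
tool axes in box (cols): [[0.003, -0.845, -0.535], [0.012, -0.535, 0.845], [-1.0, -0.009, 0.008]] yaw of tool y -147.7
tool shift mm [52.2  0.5 -4.1] tilt/yaw err: ax -0.7
```

apply_moves:
  moves:
    - {"x": 0.02,"y": 0,"z": -0.004,"ax": 0,"ay": 0.4,"az": 0.5}
    - {"x": 0.02,"y": 0,"z": 0,"ax": 0,"ay": 0,"az": 0}
    - {"x": 0.01,"y": 0,"z": 0,"ax": 0,"ay": 0,"az": 0}
    - {"x": 0,"y": 0,"z": 0,"ax": 0,"ay": 0,"az": 0}
    - {"x": 0,"y": 0,"z": 0,"ax": 0,"ay": 0,"az": 0}

```text
t: 4.95
tcp_pos: [0.5076, 0.2397, 0.1134]
tool_rot: [-0.214, 0.667, 0.213, 0.681]
force: [0.6, -0.7, 0.7]
finger_gap: 0.998
```

```bash
python3 -c "
from fit import *
plan(-80,27,96)
draw('scene','s4',(180,150,330,260),5)
draw('top','t4',(220,190,380,290),5)
p,rb,s=toolinfo()
im=cv2.imread('pics/s4.png')
for f in (-1,1):
  for a in (4,17):
    q=p+rb@np.array([a,f*50,0]);u=(px(B(q),'scene')-[180,150])*5;cv2.circle(im,tuple(int(t) for t in u),3,(0,255,255) if a==4 else (0,0,255),-1)
cv2.imwrite('pics/s4.png',im)"
```

```text
t 4.95 box tcp [-81.4  33.8 113.4] force box [0.7 0.6 0.7] gap 0.998 q [ 0.24  0.63  1.72  0.    0.77 -1.94]
tool axes in box (cols): [[-0.005, -0.843, -0.538], [0.02, -0.538, 0.843], [-1.0, -0.007, 0.019]] yaw of tool y -147.5
tool shift mm [17.2  2.6 -6.8] tilt/yaw err: ax -0.5
t 5.05 box tcp [-81.4  33.9 113.7] force box [0.4 0.4 0.2] gap 1.0 q [ 0.24  0.63  1.72  0.    0.77 -1.94]
tool axes in box (cols): [[-0.005, -0.843, -0.538], [0.021, -0.538, 0.843], [-1.0, -0.007, 0.02]] yaw of tool y -147.5
```

View pics/s4.png

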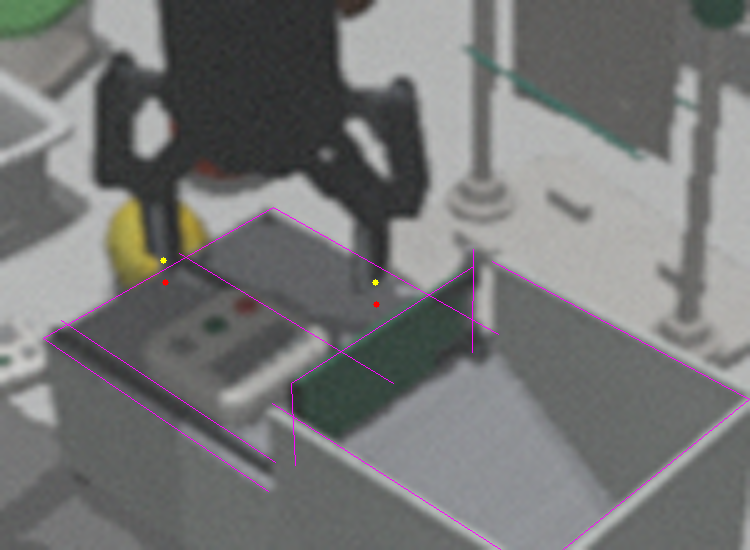

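Picture: the tips are at crop (165,260) and (370,287), about 27 mm above the deck. B is behind the timer and A is left of the lane rail. I descend to a tip height of about 90 mm.

apply_moves:
  moves:
    - {"x": 0,"y": 0.002,"z": -0.009,"ax": 0,"ay": 0,"az": 0}
    - {"x": 0.008,"y": 0,"z": 0,"ax": 0,"ay": 0,"az": 0}
    - {"x": 0.008,"y": 0,"z": 0,"ax": 0,"ay": 0,"az": 0}
    - {"x": 0,"y": 0,"z": 0,"ax": 0,"ay": 0,"az": 0}

```text
t: 5.38
tcp_pos: [0.5001, 0.2362, 0.0991]
tool_rot: [-0.214, 0.665, 0.213, 0.684]
force: [0.4, 0.8, 0.0]
finger_gap: 0.993
```

```bash
python3 -c "
from fit import *
plan(-80,27,96)"
```

```text
t 5.3833 box tcp [-78.3  26.2  99.1] force box [-0.8  0.5  0. ] gap 0.993 q [ 0.24  0.64  1.75  0.    0.72 -1.95]
tool axes in box (cols): [[-0.006, -0.843, -0.538], [0.026, -0.538, 0.843], [-1.0, -0.009, 0.025]] yaw of tool y -147.5
tool shift mm [3.1 1.  1.5] tilt/yaw err: ax -0.5
```

apply_moves:
  moves:
    - {"x": 0.003,"y": 0,"z": 0,"ax": 0,"ay": 0.7,"az": 0}
    - {"x": 0,"y": -0.0084,"z": -0.0054,"ax": 0,"ay": 0,"az": 0}
    - {"x": 0,"y": -0.0084,"z": -0.0054,"ax": 0,"ay": 0,"az": 0}
    - {"x": 0,"y": -0.0084,"z": -0.0054,"ax": 0,"ay": 0,"az": 0}
    - {"x": 0,"y": 0,"z": 0,"ax": 0,"ay": 0,"az": 0}

```text
t: 5.8
tcp_pos: [0.5016, 0.2044, 0.095]
tool_rot: [-0.215, 0.669, 0.212, 0.679]
force: [-0.1, 0.6, 0.7]
finger_gap: 0.996
```

```bash
python3 -c "
from fit import *
plan(-20,27,95)
draw('scene','s5',(180,150,330,260),5)"
```

```text
t 5.8 box tcp [-46.4  26.3  95. ] force box [-0.6 -0.   0.7] gap 0.996 q [ 0.18  0.64  1.78 -0.    0.71 -2.  ]
tool axes in box (cols): [[0.001, -0.842, -0.539], [0.014, -0.539, 0.842], [-1.0, -0.008, 0.012]] yaw of tool y -147.4
tool shift mm [  0.1 -22.6 -13.6] tilt/yaw err: ax -0.4
```

View pics/s5.png

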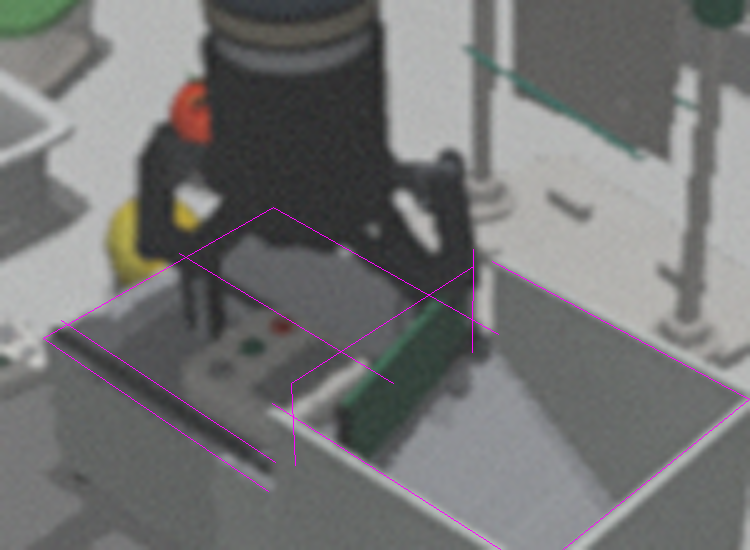

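Picture: B (crop 205,330) has touched and advanced the timer, and A has the flap about 0.4 rad open, well ahead of the timer. I carry on.

apply_moves:
  moves:
    - {"x": 0,"y": -0.0084,"z": -0.0054,"ax": 0,"ay": 0,"az": 0}
    - {"x": 0,"y": -0.0084,"z": -0.0054,"ax": 0,"ay": 0,"az": 0}
    - {"x": 0,"y": -0.0084,"z": -0.0054,"ax": 0,"ay": 0,"az": 0}
    - {"x": 0,"y": 0,"z": 0,"ax": 0,"ay": 0,"az": 0}

```text
t: 6.18
tcp_pos: [0.5023, 0.1735, 0.0954]
tool_rot: [-0.214, 0.669, 0.213, 0.679]
force: [-2.1, 1.7, 0.9]
finger_gap: 1.0
```

```bash
python3 -c "
from fit import *
plan(15,26,95)
draw('scene','s6',(180,150,330,260),5)"
```

```text
t 6.1833 box tcp [-15.5  25.5  95.4] force box [-1.8 -2.   0.9] gap 1.0 q [ 0.12  0.64  1.8   0.    0.69 -2.06]
tool axes in box (cols): [[-0.001, -0.843, -0.538], [0.014, -0.538, 0.843], [-1.0, -0.006, 0.012]] yaw of tool y -147.5
tool shift mm [  0.3 -26.  -16. ] tilt/yaw err: ax -0.5
```

View pics/s6.png

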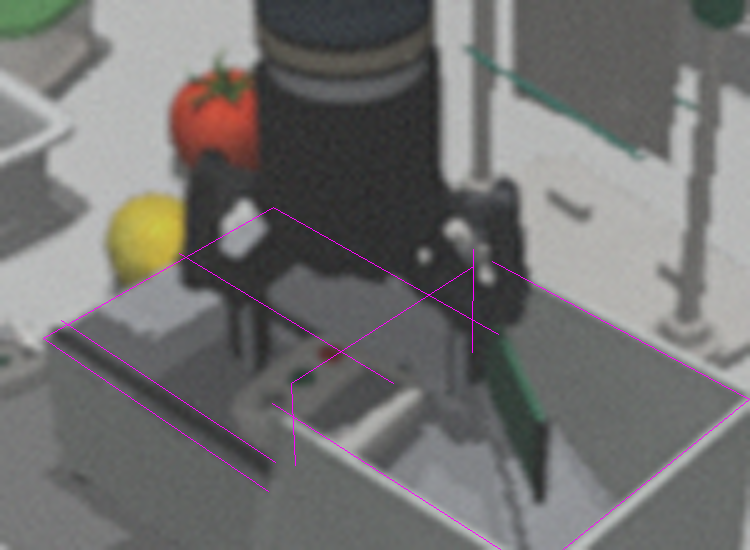

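The flap (crop 520,420) is now wide open, and the timer's front has passed the deck's end, well clear of it. The forces are about 2 N. I push on.

apply_moves:
  moves:
    - {"x": 0,"y": -0.0084,"z": -0.0054,"ax": 0,"ay": 0,"az": 0}
    - {"x": 0,"y": -0.0084,"z": -0.0054,"ax": 0,"ay": 0,"az": 0}
    - {"x": 0,"y": -0.0084,"z": -0.0054,"ax": 0,"ay": 0,"az": 0}
    - {"x": 0,"y": 0,"z": 0,"ax": 0,"ay": 0,"az": 0}
    - {"x": 0,"y": 0,"z": 0,"ax": 0,"ay": 0,"az": 0}
    - {"x": 0,"y": 0,"z": 0,"ax": 0,"ay": 0,"az": 0}
    - {"x": 0,"y": 0,"z": 0,"ax": 0,"ay": 0,"az": 0}
    - {"x": 0,"y": 0,"z": 0,"ax": 0,"ay": 0,"az": 0}

```text
t: 6.9
tcp_pos: [0.5018, 0.1407, 0.0951]
tool_rot: [-0.213, 0.671, 0.212, 0.678]
force: [-1.5, -0.0, -0.4]
finger_gap: 1.0
```

```bash
python3 -c "
from fit import *
plan(15,26,95)
draw('scene','s7',(180,150,330,260),5)"
```

```text
t 6.9 box tcp [17.3 23.6 95.1] force box [-0.  -1.5 -0.4] gap 1.0 q [ 0.06  0.63  1.82  0.    0.68 -2.12]
tool axes in box (cols): [[-0.001, -0.844, -0.536], [0.01, -0.536, 0.844], [-1.0, -0.004, 0.009]] yaw of tool y -147.6
tool shift mm [0.1 0.6 3.2] tilt/yaw err: ax -0.6
```

View pics/s7.png

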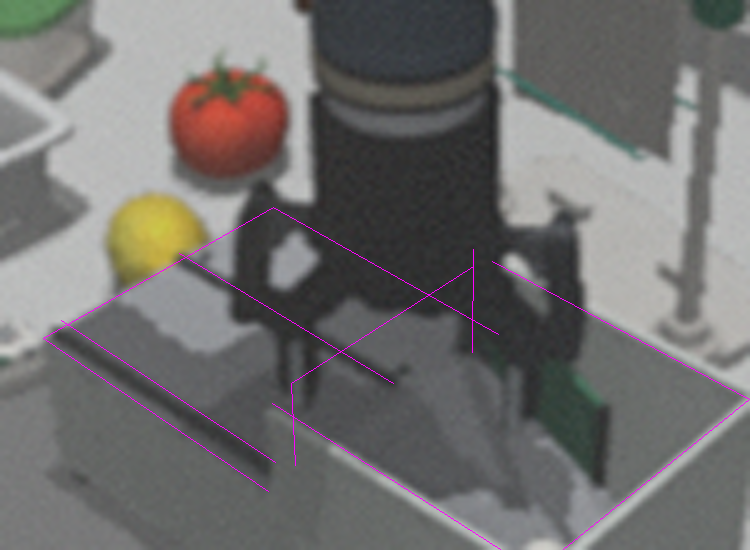

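Picture: the deck is empty, the timer has slid down (a white corner shows at crop 545,545), and A still holds the flap open. I lift straight up so that the flap closes under the hand.

apply_moves:
  moves:
    - {"x": -0.02,"y": 0,"z": 0,"ax": 0,"ay": 0,"az": 0}
    - {"x": -0.03,"y": 0,"z": 0,"ax": 0,"ay": 0,"az": 0}
    - {"x": -0.03,"y": 0,"z": 0,"ax": 0,"ay": 0,"az": 0}
    - {"x": -0.03,"y": 0,"z": 0,"ax": 0,"ay": 0,"az": 0}
    - {"x": -0.03,"y": 0,"z": 0,"ax": 0,"ay": 0,"az": 0}
    - {"x": -0.03,"y": 0,"z": 0,"ax": 0,"ay": 0,"az": 0}

```text
t: 7.45
tcp_pos: [0.4976, 0.1407, 0.2647]
tool_rot: [-0.214, 0.676, 0.214, 0.672]
force: [0.3, -0.3, -0.8]
finger_gap: 0.998
```

apply_moves:
  moves:
    - {"x": 0,"y": 0.04,"z": 0,"ax": 0,"ay": 0,"az": 0}
    - {"x": 0,"y": 0.04,"z": 0,"ax": 0,"ay": 0,"az": 0}
    - {"x": 0,"y": 0.04,"z": 0,"ax": 0,"ay": 0,"az": 0}
    - {"x": 0,"y": 0.04,"z": 0,"ax": 0,"ay": 0,"az": 0}
    - {"x": 0,"y": 0.04,"z": 0,"ax": 0,"ay": 0,"az": 0}
    - {"x": 0,"y": 0,"z": 0,"ax": 0,"ay": 0,"az": 0}
    - {"x": 0,"y": 0,"z": 0,"ax": 0,"ay": 0,"az": 0}
    - {"x": 0,"y": 0,"z": 0,"ax": 0,"ay": 0,"az": 0}
    - {"x": 0,"y": 0,"z": 0,"ax": 0,"ay": 0,"az": 0}
    - {"x": 0,"y": 0,"z": 0,"ax": 0,"ay": 0,"az": 0}

```text
t: 8.28
tcp_pos: [0.3915, 0.3117, 0.2759]
tool_rot: [-0.216, 0.661, 0.211, 0.687]
force: [-0.2, -0.2, 0.1]
finger_gap: 0.998
```

```bash
python3 -c "
from fit import *
a=imaging.snapshot('scene')[120:330,160:400,::-1];b=imaging.snapshot('top')[180:290,180:380,::-1]
a=cv2.resize(a,(480,420),interpolation=2);b=cv2.resize(b,(480,264)[:2],interpolation=2)
im=np.zeros((600,800,3),np.uint8);a=cv2.resize(a,(380,332));b=cv2.resize(b,(410,226));im[:332,:380]=a;im[:226,385:795]=b
cv2.imwrite('pics/f8.png',im[:340]);toolinfo()"
```

```text
t 8.3833 box tcp [-158.3  -78.8  275.9] force box [ 0.6 -0.4 -0.4] gap 1.003 q [ 0.46  0.31  1.73 -0.01  1.07 -1.72]
tool axes in box (cols): [[-0.003, -0.843, -0.538], [0.037, -0.538, 0.842], [-0.999, -0.017, 0.032]] yaw of tool y -147.5
```

View pics/f8.png

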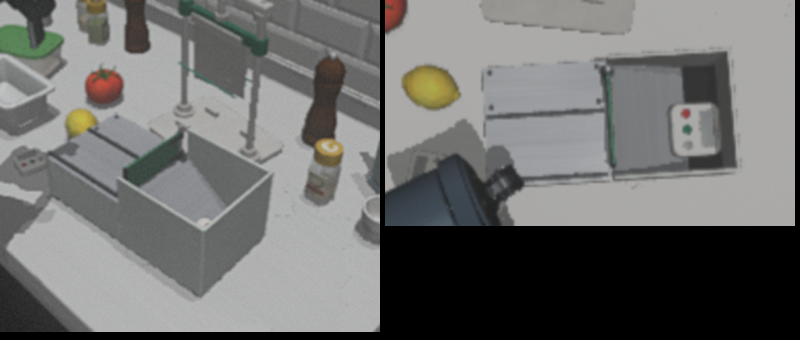

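The final picture shows the flap shut (605,115), the timer at the chute's foot (693,128), the bystanders in place and the hand clear.

```bash
python3 -c "
from station import order
print(order.sign_off())"
```

```text
the job is handed in; nothing more can be done
None
```

The timer is in the return box, the flap has swung shut, and the job is handed in at about 8.4 s on the robot's clock.

- **How it was done:** I set the open fingers diagonally, with the tips about 10 mm above the deck. One straight push swung the flap wide with the front finger while the rear finger slid the timer along the lane and over the deck's end. Then I lifted the hand straight up and moved it away.
- **Order:** the rear finger reached the timer slightly before or about as the front finger reached the flap, because the fingers don't open wide enough to open the flap fully first. In the pictures taken during the push, the flap was well ahead of the timer, with no sign of contact.
- **Last checks:** the final pictures show the timer lying at the chute's foot, the flap closed, and the tomato, lemon, spice jar and look-alike timer where they were. The mug was only partly in the final crop. The force readings I took during the push stayed under about 3 N.
- **Disagreements:**
  - My fit of the box's pose was off by about 2 mm in places.
  - With the gripper open, the fingertips looked about 6 mm ahead of the TCP rather than 17 mm, so I used 6 mm for the working height.

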